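Cap check: slide the loose-capped bottle to rework

TASK

Gently twist the cap of each of the three bottles in the rail a little counter-clockwise to find out whether it is tight: a tight cap gives only about ten degrees and stops, a loose one keeps turning (do not open it by more than a quarter turn). Slide any bottle with a loose cap out of the far side of the rail into the red-taped rework area, keeping it upright and on the bench, not lifted, and leave the bottles with tight caps standing where they are in the row.

Things in the scene. Friction and masses are not known exactly. Their poses are not given: they have to be found in the camera images.
- mid_a (a point): Centre (62.5 mm up) of one of three identical white square plastic bottles with cream caps: 66 x 66 x 125 mm with cap, 0.2 kg, loose. Sides upright to 85 mm height, then it narrows to the neck. Axes at the start as the rail's: x to the open far side, y along the row, z up. Cap: cylinder 36 mm across on the bottle's axis, 105 to 125 mm above the bench; grip its top 12 mm, clear of the shoulder.
- mark_a (a point): Outer end of the red dash on the cap of mid_a, 14 mm from the cap's axis, 125 mm above the bench; it and its axes turn with the cap. At first it lies towards the bottle's -x (the robot), within 0.03 rad. The cap opens counter-clockwise seen from above, with slight friction: a tight one gives 0.2 rad from there and stops dead, a loose one keeps turning.
- mid_b (a point): Centre (62.5 mm up) of one of three identical white square plastic bottles with cream caps: 66 x 66 x 125 mm with cap, 0.2 kg, loose. Sides upright to 85 mm height, then it narrows to the neck. Axes at the start as the rail's: x to the open far side, y along the row, z up. Cap: cylinder 36 mm across on the bottle's axis, 105 to 125 mm above the bench; grip its top 12 mm, clear of the shoulder.
- mark_b (a point): Outer end of the red dash on the cap of mid_b, 14 mm from the cap's axis, 125 mm above the bench; it and its axes turn with the cap. At first it lies towards the bottle's -x (the robot), within 0.03 rad. The cap opens counter-clockwise seen from above, with slight friction: a tight one gives 0.2 rad from there and stops dead, a loose one keeps turning.
- mid_c (a point): Centre (62.5 mm up) of one of three identical white square plastic bottles with cream caps: 66 x 66 x 125 mm with cap, 0.2 kg, loose. Sides upright to 85 mm height, then it narrows to the neck. Axes at the start as the rail's: x to the open far side, y along the row, z up. Cap: cylinder 36 mm across on the bottle's axis, 105 to 125 mm above the bench; grip its top 12 mm, clear of the shoulder.
- mark_c (a point): Outer end of the red dash on the cap of mid_c, 14 mm from the cap's axis, 125 mm above the bench; it and its axes turn with the cap. At first it lies towards the bottle's -x (the robot), within 0.03 rad. The cap opens counter-clockwise seen from above, with slight friction: a tight one gives 0.2 rad from there and stops dead, a loose one keeps turning.
- rail: Fixed aluminium U, open at the far (+x) side, no floor. In it the bottles stand on the bench 68 mm apart (centres) along y, 2 mm between, so they cannot turn. Front bar at x = -0.0425, 14 mm thick, 16 mm high; end cheeks along x at y = +-0.1085, 10 mm thick, 50 mm high, x = -0.05 to 0.0425. Origin on the bench under the middle of the row.
- rework_area: Rework area beyond the rail's open side: a rectangle of flat red tape on the bench, 140 mm along its x by 280 mm along its y outside, tape 10 mm wide. The bottles slide on the bench with friction about 0.35; pushed below 60 mm height they stay upright. Axes as the rail's. Origin on the bench at its centre, 160 to 185 mm beyond the rail's origin.
Mind the look-alikes: they are no part of the job. What is shaped like the part that bears mid_b but green is not meant.

How it is judged:
At the end, for the whole second after the job is handed in: Every cap has been twisted counter-clockwise by at least about 0.12 rad; the bottle with the loose cap stands upright on the bench in the rework area (its centre within 45 mm of the area's centre line in x and 115 mm in y); the two tight bottles stand upright within 20 mm of where they stood (y of mark_a in the frame of mid_a below -0.0016 m and y of mark_b in the frame of mid_b below -0.0016 m and y of mark_c in the frame of mid_c below -0.0016 m and x of mid_b in the frame of rework_area between -0.045 and 0.045 m and y of mid_b in the frame of rework_area between -0.115 and 0.115 m and angle between each of mid_b, mid_a, mid_c's own z axis and vertical below 0.05 rad and height (world z) of mid_b between 0.059 and 0.066 m and distance of each of mid_a, mid_c from where it was at the start of the episode below 0.02 m); the robot touches nothing.
It fails at once if a bottle is tipped by more than 0.3 rad (angle between any of mid_a, mid_b, mid_c's own z axis and vertical above 0.3 rad).
It fails at once if a bottle is lifted by more than 15 mm (height (world z) of any of mid_a, mid_b, mid_c above 0.0775 m).
It fails at once if a bottle with a tight cap is moved by more than 30 mm (distance of any of mid_a, mid_c from where it was at the start of the episode above 0.03 m).
It fails at once if a cap is opened by more than a quarter turn (about 1.75 rad) (x of mark_b in the frame of mid_b above 0.0025 m).
It also fails if it takes over 64 s, if anything falls off the work surface, if the arm or the gripper's body presses on something with over 40 N, if the wrist force passes 120 N, or if a joint passes its speed limit or range.

ROBOT

A 6-joint arm with a two-finger parallel gripper is mounted at the origin on a cart in front of the work surface, level with it; the furniture and walls round the work are solid. World frame = base frame: x ahead of the robot, y to its left, z up, the work surface at z = 0. Lengths are in m, angles in rad, forces in N, time in s.
With the tool pointing down it reaches from about 0.35 to 0.725 m from the base axis. Payload 4.3 kg.
Tool frame: the origin (TCP) lies on the centre line of the jaws, within the pads' length; the fingertips stand 19 mm ahead of it and the grasp point (between the pads) is the TCP; z points along the fingers, y is the line along which they close (so a half turn about z gives the same grasp; the last joint's range is limited). The gripper opens to 85 mm and grips with 20 to 120 N. Pads are 22 mm wide; open, the fingers measure 114 mm over their backs; the gripper's body (76 mm by 85 mm) begins 54 mm behind the grasp point. The pads swing forward as they close: fully open they stand 13 mm farther back than shut.
Start: joints at [0.991, 0.377, 0.081, 1.274, 0, 1.46], TCP at [0.26, 0.513, 0.25] pointing down, gripper open.
Joint ranges: [-2.72, 2.72], [-0.84, 1.66], [-1.02, 1.22], [-1.77, 2.12], [-1.37, 1.28], [-3.14, 3.14]. Speed limits (rad/s): [2.57, 2.57, 3.14, 3.14, 3.14, 3.14].

INTERFACE

Orientations are given as a rotation vector (axis times angle).
In Python, from plant import status, grab_frame, env, models gives the robot as it stands. The module is installed in compiled form; this text tells all that it offers.
- The arm moves only by the tool jog_arm, never from a script. Its argument "rows" is a list of rows, each a list of 6 numbers: the shift along the tool's x, y, z in mm, then the turn, a rotation vector about the tool's x, y, z in rad. A call has 1 to 10 rows; each row shifts and turns the commanded pose from where the row before left it, along the tool's axes as they then stand; what a row does not reach is not made up. A row lasts 1/10 s, in which the tool goes at most 50 mm and 8.59 degrees, less where a joint would pass 70% of its speed; a pose out of reach is approached as far as the arm can. A call with a gripper value outside its range is refused whole. "jaw" is the opening, from 0 (shut) to 1 (fully open), set as the call begins (left out, the last holds). The fingers move at their own pace and stop on an object; "force" is the grip in N (left out, the last holds). Time passes only in rows, so rows that do not move let the fingers close. It gives the time, the measured TCP pose, the force, the opening and the grip force at its end, in the units of the state.
- status.get_state(): the state, without advancing time (a new reading comes with each control period).
- grab_frame(name): name is "scene" or "top" or "wrist"; returns a dict with "pixels" (480x640x3 uint8, blue, green, red), "depth" (480x640 float32, m along the optical axis (not along the pixel's ray), 0 where there is no reading), "fovy" (degrees; the focal length in pixels is half the picture's height over the tangent of half this angle, whatever the lens; pixels are square), "cx", "cy" (the principal point, pixels), "pose" (4x4, takes a point from camera to world coordinates); the wrist camera has in their place "mount" (4x4, takes a point from camera to tool coordinates, whose origin is the TCP and whose axes are the flange's). Camera axes: x right, y up, looking along -z (the intrinsics and any distortion apply to the point x, -y, -z); pixel columns grow to the right and rows downward; lengths in m; the calibration is good to about 2 mm. The wrist camera is an equidistant fisheye: a pixel r from the principal point sees the ray r / f radians off the axis. A picture is of the moment at which its call begins: read the wrist's pose just before it.
- env.hand_in(): hands the job in; it is judged then, once.
Trained networks look in the newest picture that a camera, given by its name, has taken for a name from the list of things; names that differ only in an ending like _2 or _b are one class to them, and where a whole thing is asked for, a point or a joint stands for the part that bears it (a point fixed in the world has none). Each returns a list of dicts, best first, with "score" (0 to 1); they miss things now and then, are a little off and sometimes report something else, mostly with a low value. They report only what shows in the picture. A call takes as long as a camera call. They do not tell look-alikes from the thing itself.
- models.search_frame(camera, thing): "position" ([x, y, z] in m, in the coordinates of the camera as it stood for that picture, good to about 4 mm: the middle of the surface that is visible of it).
The state is a dict: "time": time; "qpos": joint angles; "qvel": joint speeds; "joint_efforts": joint torques, N m; "tool_pos": TCP position; "orientation": TCP orientation; "ft_force": force on the tool from outside, world axes, zero at the start; "wrist_torque": the same for the moment, N m; "width": opening from 0.0 (shut) to 1.0 (fully open); "finger_force": force on a finger pad.
Only numpy, scipy, OpenCV 4.12 (cv2) and the standard library are available. Lean on these libraries where they do the work, as an engineer would, in place of code of your own. Each camera call takes 0.05 s, during which the arm holds its last target. There are 200 camera calls.

## Working session

There is one attempt and no reset: what is moved stays moved. The work goes in short steps, Python scripts to look and compute and a tool call to move; the robot and the scene stay as the last step left them, time stands still between calls to the robot, and variables do not carry over. Pictures are saved under pics/ and viewed, at most 10 in all, crops included, and the job is handed in when it is done.

Besides the shell and the picture viewer there is one more tool, called after "Emit:" in YAML: its name, and indented under it one key for each argument. jog_arm: Moves the arm, as the interface text tells. Its arguments: {"type":"object","properties":{"rows":{"type":"array"},"jaw":{"type":"number"},"force":{"type":"number"}},"required":["rows"]}

```bash
mkdir -p pics
cat > h.py <<'E'
import numpy as np, cv2
from plant import status, grab_frame, env, models
def toworld(f,p): return (f['pose']@np.r_[p,1])[:3]
def px(f,p):
    q=np.linalg.inv(f['pose'])@np.r_[p,1]; F=240/np.tan(np.radians(f['fovy']/2))
    return f['cx']+F*q[0]/-q[2], f['cy']-F*q[1]/-q[2]
def pix2w(f,u,v,z):
    F=240/np.tan(np.radians(f['fovy']/2)); R=f['pose'][:3,:3];o=f['pose'][:3,3]
    d=R@np.array([(u-f['cx'])/F,-(v-f['cy'])/F,-1]); return o+d*(z-o[2])/d[2]
E
python3 - <<'E'
from h import *
np.set_printoptions(precision=4,suppress=True)
s=status.get_state(); print(s['time'],s['tool_pos'],s['orientation'],s['width'])
for c in ['scene','top']:
    f=grab_frame(c); cv2.imwrite(f'pics/{c}0.png',f['pixels'])
    for t in ['mid_a','mark_a','rail','rework_area']:
        for r in models.search_frame(c,t):
            w=toworld(f,r['position']); print(c,t,round(r['score'],2),w,np.round(px(f,w)))
E
```

```text
0.0 [0.26   0.5122 0.2494] [-0.731  -3.0547  0.003 ] 0.9998136197646845
scene mid_a 0.91 [ 0.4135 -0.2183  0.0867] [244. 264.]
scene mid_a 0.84 [ 0.4747 -0.3774  0.087 ] [346. 306.]
scene mid_a 0.82 [ 0.4014 -0.1387  0.0981] [208. 235.]
scene mid_a 0.62 [ 0.4006 -0.0724  0.0933] [187. 218.]
scene mark_a 0.85 [ 0.4296 -0.2024  0.1265] [245. 234.]
scene mark_a 0.65 [ 0.4202 -0.0722  0.1231] [196. 199.]
scene mark_a 0.56 [ 0.4202 -0.1366  0.1207] [217. 218.]
scene mark_a 0.56 [ 0.4898 -0.367   0.1237] [351. 277.]
scene rail 0.67 [ 0.3899 -0.2367  0.0146] [240. 313.]
scene rework_area 0.72 [ 0.6179 -0.1379  0.0031] [314. 232.]
top mid_a 0.97 [ 0.4324 -0.1967  0.0957] [315. 291.]
top mid_a 0.91 [ 0.4286 -0.1328  0.0942] [278. 293.]
top mid_a 0.66 [ 0.4244 -0.0689  0.0932] [242. 296.]
top mid_a 0.63 [ 0.4914 -0.3559  0.0968] [405. 256.]
top mark_a 0.87 [ 0.4307 -0.1972  0.1249] [315. 293.]
top mark_a 0.69 [ 0.4202 -0.1354  0.1248] [278. 299.]
top mark_a 0.57 [ 0.4222 -0.0652  0.1224] [237. 299.]
top mark_a 0.54 [ 0.4878 -0.3592  0.1188] [409. 257.]
top rail 0.93 [ 0.3841 -0.1526  0.0143] [293. 314.]
top rail 0.53 [ 0.4215 -0.0691  0.1238] [239. 299.]
```

View pics/top0.png

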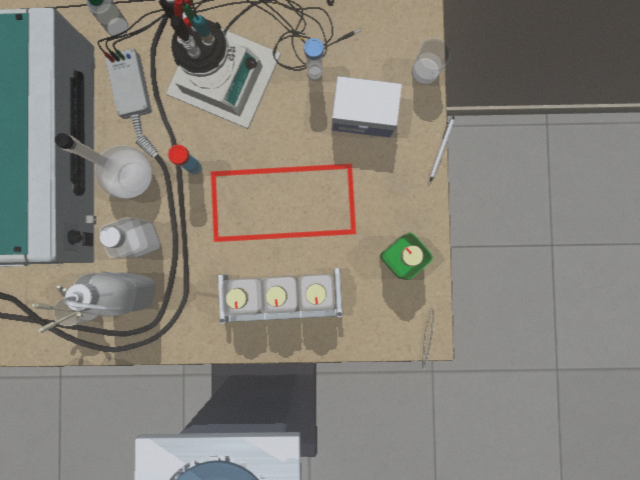

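View pics/scene0.png

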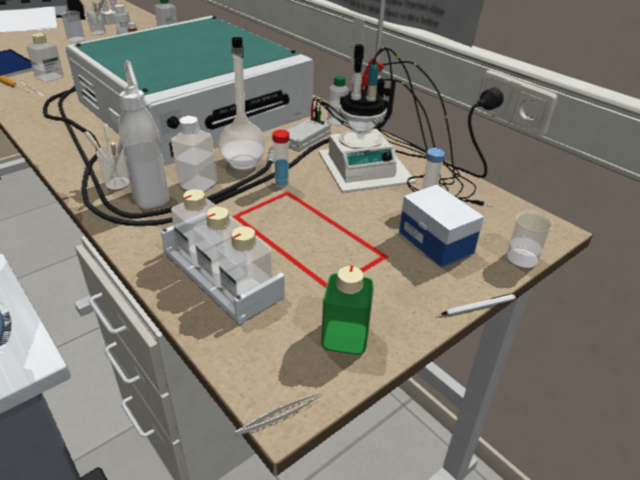

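Candidates for the white bottles in the top view are the caps at (237,297), (276,296) and (316,293). These are the three white ones in the rail. The green look-alike at (408,257) is not meant, and the clear bottle at (112,237) and wash bottle at (80,295) have no cream cap with a dash. The red tape has corners at (213,173), (351,166), (355,234) and (216,241). Next I'll measure and check a close crop.

Run:
```python
from h import *
np.set_printoptions(precision=4,suppress=True)
f=grab_frame('top'); im=f['pixels']
b,g,r=[im[...,i].astype(int) for i in range(3)]
cap=((r>170)&(g>165)&(r-b>35)).astype(np.uint8)
red=((r-g>50)&(r-b>50)).astype(np.uint8)
roi=np.zeros_like(cap); roi[275:320,222:340]=1
m=cv2.morphologyEx((cap|red)*roi,cv2.MORPH_OPEN,np.ones((3,3),np.uint8))
n,l,st,ce=cv2.connectedComponentsWithStats(m)
C=[]
for i in range(1,n):
    if st[i,4]>100:
        ys,xs=np.where(l==i); (u,v),R=cv2.minEnclosingCircle(np.c_[xs,ys].astype(np.float32))
        w=pix2w(f,u,v,.125); C.append(w); print('cap',u,v,R,st[i],w,pix2w(f,*ce[i],.125))
        yy,xx=np.where((red==1)&(l==i)); print('  dash',pix2w(f,xx.mean(),yy.mean(),.125) if len(xx) else None)
C=np.array(sorted(C,key=lambda c:c[1])); d=C[-1]-C[0]; print('row dir',np.degrees(np.arctan2(d[1],d[0])),np.linalg.norm(np.diff(C,axis=0),axis=1))
roi[:]=0; roi[155:250,205:365]=1
ys,xs=np.where(red*roi); P=np.array([pix2w(f,u,v,0)[:2] for u,v in zip(xs,ys)],np.float32); print(cv2.minAreaRect(P))
c=cv2.resize(im[260:335,205:445],None,fx=3,fy=3,interpolation=cv2.INTER_CUBIC); cv2.imwrite('pics/crop.png',c)
```

```text
cap 237.0 296.0 8.062357902526855 [230 292  15  12 107] [ 0.4269 -0.0652  0.125 ] [ 0.4246 -0.0642  0.125 ]
  dash None
row dir 0.0 []
((0.6024859547615051, -0.1344635933637619), (0.14124979078769684, 0.28171461820602417), 2.3007497787475586)
```

View pics/crop.png

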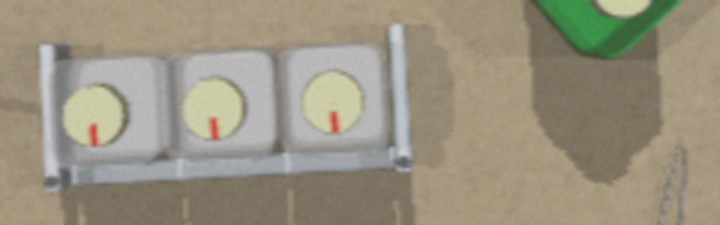

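The crop shows three white bottles with cream caps at crop px (94,115), (213,108) and (332,102). Their dashes point to the robot, so these are the right ones. The green one is at the upper right. Before moving I'll check the obstacle heights along the path.

Run:
```python
from h import *
np.set_printoptions(precision=3,suppress=True)
f=grab_frame('top'); D=f['depth'];F=240/np.tan(np.radians(f['fovy']/2))
v,u=np.mgrid[:480,:640]; ok=D>0
P=np.stack([(u-f['cx'])/F*D,-(v-f['cy'])/F*D,-D,np.ones_like(D)],-1)[ok]@f['pose'].T
for y0 in np.arange(-.2,.7,.1):
  print(round(y0,1),end=': ')
  for x0 in np.arange(.2,.8,.1):
    m=(abs(P[:,1]-y0)<.05)&(abs(P[:,0]-x0)<.05); print('%.2f'%(P[m,2].max() if m.any() else -1),end=' ')
  print()
for u,v in [(236.3,298.3),(276,296),(315.7,294)]: print(pix2w(f,u,v,.125))
```

```text
-0.2: -0.00 0.00 0.13 0.10 0.00 0.08 0.12 
-0.1: 0.00 0.00 0.13 0.10 0.00 0.00 0.15 
0.0: -0.00 0.00 0.13 0.10 0.00 0.12 0.27 
0.1: 0.00 0.01 0.29 0.22 0.12 0.28 0.06 
0.2: -0.01 0.01 0.27 0.22 0.27 0.28 0.17 
0.3: -1.00 0.02 0.12 0.17 0.17 0.17 0.17 
0.4: -1.00 0.00 0.02 0.08 -1.00 -1.00 -1.00 
0.5: -1.00 -1.00 -1.00 -1.00 -1.00 -1.00 -1.00 
0.6: -1.00 -1.00 -1.00 -1.00 -1.00 -1.00 -1.00 
[ 0.423 -0.064  0.125]
[ 0.426 -0.131  0.125]
[ 0.428 -0.199  0.125]
```

Emit:
jog_arm:
  rows:
    - [0,0,-40,0,0,0]
    - [0,0,-40,0,0,0]
    - [0,0,-40,0,0,0]
    - [-25,-30,0,0,0,0]
    - [-30,-34,0,0,0,0]
    - [-30,-34,0,0,0,0]
    - [-30,-34,0,0,0,0]
    - [-30,-34,0,0,0,0]
    - [-30,-34,0,0,0,0]
    - [-30,-34,0,0,0,0]
  jaw: 0.7
  force: 20

```text
time: 1.6
tool_pos: [0.3372, 0.2096, 0.3705]
orientation: [0.73, 3.055, 0.001]
ft_force: [1.4, 0.4, -0.5]
width: 0.705
finger_force: 0.0
```

Emit:
jog_arm:
  rows:
    - [-30,-34,0,0,0,0]
    - [-30,-34,0,0,0,0]
    - [-30,-34,0,0,0,0]
    - [-30,-34,0,0,0,0]
    - [-30,-34,0,0,0,0]
    - [-30,-34,0,0,0,0]
    - [-30,-34,0,0,0,0]
    - [-26,-26,0,0,0,0]
    - [0,0,0,0,0,0]
    - [0,0,0,0,0,0]

```text
time: 2.6
tool_pos: [0.428, -0.1314, 0.3701]
orientation: [-0.734, -3.054, -0.001]
ft_force: [0.0, 0.3, -0.5]
width: 0.701
finger_force: 0.0
```

Emit:
jog_arm:
  rows:
    - [0,0,15,0,0,0.14]
    - [0,0,15,0,0,0.14]
    - [0,0,15,0,0,0.14]
    - [0,0,15,0,0,0.14]
    - [0,0,15,0,0,0.14]
    - [0,0,15,0,0,0.14]
    - [0,0,15,0,0,0.14]
    - [0,0,15,0,0,0.07]
    - [0,0,0,0,0,0]
    - [0,0,0,0,0,0]

```text
time: 3.6
tool_pos: [0.4278, -0.1299, 0.2508]
orientation: [-2.16, -2.281, -0.0]
ft_force: [-0.2, -0.7, 0.1]
width: 0.703
finger_force: 0.0
```

```bash
cat >> h.py <<'E'
from scipy.spatial.transform import Rotation as Ro
def tool():
    s=status.get_state(); T=np.eye(4); T[:3,:3]=Ro.from_rotvec(s['orientation']).as_matrix(); T[:3,3]=s['tool_pos']; return s,T
def wpix2w(f,T,u,v,z):
    F=240/np.tan(np.radians(f['fovy']/2)); a=u-f['cx'];b=v-f['cy'];r=np.hypot(a,b);t=r/F
    d=np.array([np.sin(t)*a/r,-np.sin(t)*b/r,-np.cos(t)]); M=T@f['mount']; d=M[:3,:3]@d;o=M[:3,3]
    return o+d*(z-o[2])/d[2]
E
python3 - <<'E'
from h import *
np.set_printoptions(precision=4,suppress=True)
s,T=tool(); f=grab_frame('wrist'); cv2.imwrite('pics/w1.png',f['pixels']); print(s['tool_pos'],T[:3,1],s['qpos'],s['ft_force'],s['wrist_torque'],f['fovy'],f['cx'],f['cy'])
M=T@f['mount']
for t in ['mark_a','mid_a']:
  for r in models.search_frame('wrist',t): print(t,r['score'],(M@np.r_[r['position'],1])[:3])
im=f['pixels'];b,g,r=[im[...,i].astype(int) for i in range(3)]
m=(((r>150)&(g>140)&(r-b>35))|((r-g>60)&(r-b>60))).astype(np.uint8)
m=cv2.morphologyEx(m,cv2.MORPH_OPEN,np.ones((5,5),np.uint8))
n,l,st,ce=cv2.connectedComponentsWithStats(m)
for i in range(1,n):
  if st[i,4]>300: print(st[i],ce[i],wpix2w(f,T,*ce[i],.125))
E
```

```text
[ 0.4278 -0.1299  0.2508] [ 0.9985  0.0541 -0.    ] [-0.4369  0.1191 -0.2576  1.1942  0.0002  1.0797] [-0.1726 -0.7032  0.056 ] [0.0119 0.0336 0.0063] 65.70646984690485 326.2828376209278 241.08662161711908
mark_a 0.85 [ 0.4228 -0.0619  0.1199]
mark_a 0.83 [ 0.4256 -0.1249  0.1287]
mark_a 0.58 [ 0.4288 -0.1945  0.1209]
mid_a 0.91 [ 0.4263 -0.059   0.0965]
mid_a 0.88 [ 0.4272 -0.1219  0.098 ]
mid_a 0.83 [ 0.4842 -0.3387  0.0493]
mid_a 0.65 [ 0.4256 -0.184   0.0991]
[  198     0   442   420 94943] [432.4463 187.2276] [ 0.5001 -0.0881  0.125 ]
[ 308    0  135   23 1318] [369.7413  10.1093] [0.4487 0.03   0.125 ]
[ 418    0  136   18 1258] [493.5405   6.7496] [0.5369 0.0482 0.125 ]
[ 446    9  194   36 2565] [570.1283  29.6066] [0.6052 0.048  0.125 ]
[ 299  115   51   51 1990] [324.1131 140.2281] [ 0.4235 -0.0615  0.125 ]
[ 299  213   49   47 1858] [323.4494 235.7729] [ 0.4266 -0.1275  0.125 ]
```

View pics/w1.png

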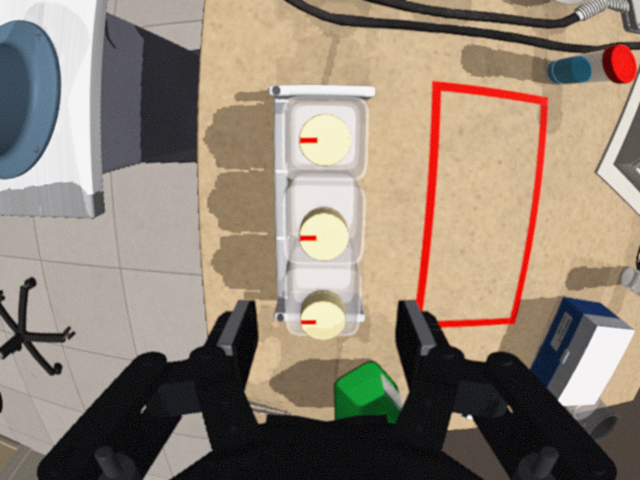

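The wrist view shows the caps at px (324,140), (323,236) and (323,318), with dashes to the left (the robot side). The tool is centred over the middle cap, so I'm descending.

Emit:
jog_arm:
  rows:
    - [0,-1.5,20,0,0,0]
    - [0,0,25,0,0,0]
    - [0,0,25,0,0,0]
    - [0,0,25,0,0,0]
    - [0,0,15,0,0,0]
    - [0,0,10,0,0,0]
    - [0,0,0,0,0,0]
    - [0,0,0,0,0,0]

```text
time: 4.55
tool_pos: [0.4272, -0.1313, 0.1311]
orientation: [2.163, 2.277, 0.001]
ft_force: [0.8, 0.8, 0.7]
width: 0.706
finger_force: 0.0
```

Emit:
jog_arm:
  rows:
    - [0,0,0,0,0,0]
    - [0,0,0,0,0,0]
    - [0,0,0,0,0,0]
    - [0,0,0,0,0,0]
    - [0,0,0,0,0,0]
  jaw: 0.3
  force: 20

```text
time: 5.05
tool_pos: [0.4272, -0.1315, 0.1313]
orientation: [2.163, 2.276, 0.001]
ft_force: [-1.8, -0.1, 5.8]
width: 0.412
finger_force: 20.1
```

```bash
cat > st.py <<'E'
from h import *
np.set_printoptions(precision=3,suppress=True)
s,T=tool(); print(s['time'],s['tool_pos'],'y yaw',np.degrees(np.arctan2(T[1,1],T[0,1])),s['ft_force'],s['wrist_torque'],s['width'],s['finger_force'],s['qpos'])
E
python3 st.py
```

```text
5.05 [ 0.427 -0.131  0.131] y yaw 2.92093779344118 [-1.792 -0.091  5.829] [-0.     0.266 -0.032] 0.41174929269046984 20.065414309501648 [-0.44   0.199 -0.486  0.883 -0.     1.079]
```

Emit:
jog_arm:
  rows:
    - [0,0,0,0,0,-0.07]
    - [0,0,0,0,0,-0.07]
    - [0,0,0,0,0,-0.07]
    - [0,0,0,0,0,-0.04]
    - [0,0,0,0,0,0]
    - [0,0,0,0,0,0]

```text
time: 5.65
tool_pos: [0.4274, -0.1313, 0.1312]
orientation: [1.863, 2.527, 0.001]
ft_force: [-0.9, 0.1, 5.9]
width: 0.411
finger_force: 20.0
```

```bash
python3 st.py
```

```text
5.65 [ 0.427 -0.131  0.131] y yaw 17.211195807471448 [-0.912  0.093  5.895] [0.087 0.051 0.018] 0.41135470283455783 19.98818814754486 [-0.44   0.2   -0.486  0.883  0.     0.83 ]
```

Emit:
jog_arm:
  rows:
    - [0,0,0,0,0,-0.07]
    - [0,0,0,0,0,-0.07]
    - [0,0,0,0,0,-0.06]
    - [0,0,0,0,0,0]
    - [0,0,0,0,0,0]

```text
time: 6.15
tool_pos: [0.4276, -0.1312, 0.1311]
orientation: [1.602, 2.7, 0.002]
ft_force: [-0.1, 0.9, 5.4]
width: 0.409
finger_force: 20.0
```

```bash
python3 st.py
```

```text
6.15 [ 0.428 -0.131  0.131] y yaw 28.630770295925654 [-0.058  0.86   5.353] [ 0.3   -0.11   0.077] 0.40887331479851347 19.965812265872955 [-0.44   0.2   -0.486  0.883  0.001  0.631]
```

Emit:
jog_arm:
  rows:
    - [0,0,0,0,0,0]
    - [0,0,0,0,0,0]
    - [0,0,0,0,0,0]
    - [0,0,-20,0,0,0]
    - [0,0,-40,0,0,0.1]
    - [0,0,-40,0,0,0.14]
    - [0,0,-20,0,0,0.14]
    - [0,0,0,0,0,0.07]
    - [0,0,0,0,0,0]
  jaw: 0.7

```text
time: 7.05
tool_pos: [0.427, -0.1312, 0.2508]
orientation: [2.163, 2.276, 0.001]
ft_force: [0.1, 0.4, 0.3]
width: 0.698
finger_force: 0.0
```

```bash
cat > look.py <<'E'
from h import *
import sys
np.set_printoptions(precision=4,suppress=True)
s,T=tool(); f=grab_frame('wrist'); im=f['pixels']
cv2.imwrite(f'pics/{sys.argv[1]}.png',cv2.resize(im[80:350,230:420],None,fx=2,fy=2)); print(s['tool_pos'],s['ft_force'],s['wrist_torque'])
b,g,r=[im[...,i].astype(int) for i in range(3)]
roi=np.zeros(r.shape,np.uint8); roi[80:350,275:375]=1
cream=((r>150)&(g>140)&(r-b>35)).astype(np.uint8); red=((r-g>60)&(r-b>60)).astype(np.uint8)
m=cv2.morphologyEx((cream|red)*roi,cv2.MORPH_OPEN,np.ones((5,5),np.uint8))
n,l,st,ce=cv2.connectedComponentsWithStats(m)
for i in range(1,n):
  if st[i,4]>500 and st[i,4]<4000:
    c=wpix2w(f,T,*ce[i],.125); ys,xs=np.where((red==1)&(cv2.dilate((l==i).astype(np.uint8),np.ones((7,7)))>0))
    if len(xs): d=wpix2w(f,T,xs.mean(),ys.mean(),.125)-c; print(ce[i],c,'dash dir deg from -x',np.degrees(np.arctan2(-d[1],-d[0])),np.hypot(d[0],d[1]))
E
python3 look.py w2
```

```text
[ 0.427  -0.1312  0.2508] [0.1117 0.4124 0.3267] [0.0522 0.0553 0.0179]
[324.9428 138.2205] [ 0.4236 -0.0616  0.125 ] dash dir deg from -x 0.161955376259105 0.010678737641346026
[324.7782 233.76  ] [ 0.4268 -0.1275  0.125 ] dash dir deg from -x 34.96392115452814 0.011543358852695456
```

View pics/w2.png

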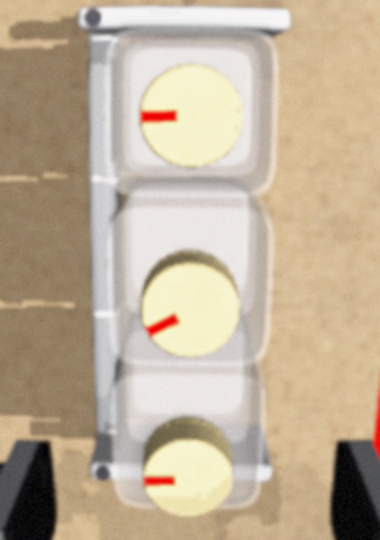

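The middle cap, in the crop at (190,308), has turned about 30° with the tool, so it's loose. Next is the left (+y) cap, which should be tight.

Emit:
jog_arm:
  rows:
    - [25,0,0,0,0,0]
    - [42.5,0,10,0,0,0]
    - [0,0,25,0,0,0]
    - [0,0,30,0,0,0]
    - [0,0,30,0,0,0]
    - [0,0,15,0,0,0]
    - [0,0,10,0,0,0]
    - [0,0,0,0,0,0]
    - [0,0,0,0,0,0]

```text
time: 8.0
tool_pos: [0.4233, -0.0637, 0.1305]
orientation: [-2.164, -2.278, -0.0]
ft_force: [0.1, -0.5, 0.0]
width: 0.701
finger_force: 0.0
```

Emit:
jog_arm:
  rows:
    - [0,0,0,0,0,0]
    - [0,0,0,0,0,0]
    - [0,0,0,0,0,0]
    - [0,0,0,0,0,0]
    - [0,0,0,0,0,0]
  jaw: 0.3
  force: 20

```text
time: 8.5
tool_pos: [0.4238, -0.0639, 0.1312]
orientation: [2.163, 2.276, 0.001]
ft_force: [-1.7, 0.2, 6.8]
width: 0.414
finger_force: 20.0
```

Emit:
jog_arm:
  rows:
    - [0,0,0,0,0,-0.06]
    - [0,0,0,0,0,-0.06]
    - [0,0,0,0,0,-0.06]
    - [0,0,0,0,0,-0.06]
    - [0,0,0,0,0,-0.02]
    - [0,0,0,0,0,0]

```text
time: 9.1
tool_pos: [0.4245, -0.064, 0.1311]
orientation: [1.85, 2.536, 0.002]
ft_force: [1.3, -0.3, 4.5]
width: 0.41
finger_force: 20.0
```

```bash
python3 st.py
```

```text
9.1 [ 0.424 -0.064  0.131] y yaw 17.785380470463718 [ 1.282 -0.294  4.473] [-0.061 -0.445 -0.041] 0.4099944953265169 20.007751286029816 [-0.298  0.166 -0.53   0.873  0.     0.963]
```

Emit:
jog_arm:
  rows:
    - [0,0,0,0,0,0]
    - [0,0,0,0,0,0]
    - [0,0,0,0,0,0]
    - [0,0,-20,0,0,0]
    - [0,0,-40,0,0,0.06]
    - [0,0,-40,0,0,0.1]
    - [0,0,-20,0,0,0.1]
    - [0,0,0,0,0,0]
    - [0,0,0,0,0,0]
  jaw: 0.7

```text
time: 10.0
tool_pos: [0.423, -0.0636, 0.2499]
orientation: [-2.163, -2.279, -0.0]
ft_force: [0.2, 0.5, -0.5]
width: 0.697
finger_force: 0.0
```

```bash
python3 look.py w3
```

```text
[ 0.423  -0.0636  0.2499] [ 0.1612  0.5087 -0.4657] [-0.0153  0.0645 -0.0035]
[326.6813 234.4597] [ 0.424  -0.0599  0.125 ] dash dir deg from -x 24.0635880128181 0.01104033749891804
[328.588  318.9765] [ 0.429  -0.1272  0.125 ] dash dir deg from -x 30.343650536767544 0.013643000964920526
```

Emit:
jog_arm:
  rows:
    - [-25,0,0,0,0,0]
    - [-40,0,0,0,0,0]
    - [-40,0,0,0,0,0]
    - [-30,0,10,0,0,0]
    - [0,0,30,0,0,0]
    - [0,0,30,0,0,0]
    - [0,0,25,0,0,0]
    - [0,0,15,0,0,0]
    - [0,0,9,0,0,0]
    - [0,0,0,0,0,0]

```text
time: 11.05
tool_pos: [0.4282, -0.1973, 0.129]
orientation: [-2.16, -2.274, 0.001]
ft_force: [0.8, -0.2, 0.7]
width: 0.699
finger_force: 0.0
```

Emit:
jog_arm:
  rows:
    - [0,0,0,0,0,0]
    - [0,0,0,0,0,0]
    - [0,0,0,0,0,0]
    - [0,0,0,0,0,0]
    - [0,0,0,0,0,0]
  jaw: 0.3
  force: 20

```text
time: 11.55
tool_pos: [0.4305, -0.1988, 0.132]
orientation: [2.163, 2.276, 0.0]
ft_force: [-1.2, -0.0, 3.1]
width: 0.409
finger_force: 20.5
```

Emit:
jog_arm:
  rows:
    - [0,0,0,0,0,-0.06]
    - [0,0,0,0,0,-0.06]
    - [0,0,0,0,0,-0.06]
    - [0,0,0,0,0,-0.06]
    - [0,0,0,0,0,-0.06]
    - [0,0,0,0,0,0]

```text
time: 12.15
tool_pos: [0.4306, -0.1982, 0.1318]
orientation: [1.799, 2.574, 0.002]
ft_force: [0.8, 1.9, 4.0]
width: 0.41
finger_force: 20.5
```

```bash
python3 st.py
```

```text
12.15 [ 0.431 -0.198  0.132] y yaw 20.098234617688746 [0.771 1.919 3.965] [ 0.442 -0.094 -0.072] 0.4102369232636587 20.53133726119995 [-0.566  0.25  -0.418  0.902  0.002  0.654]
```

Emit:
jog_arm:
  rows:
    - [0,0,0,0,0,0]
    - [0,0,0,0,0,0]
    - [0,0,0,0,0,0]
    - [0,0,-20,0,0,0]
    - [0,0,-40,0,0,0.1]
    - [0,0,-40,0,0,0.1]
    - [0,0,-20,0,0,0.1]
    - [0,0,0,0,0,0]
    - [0,0,0,0,0,0]
  jaw: 0.7

```text
time: 13.05
tool_pos: [0.4301, -0.1986, 0.2511]
orientation: [2.163, 2.278, 0.0]
ft_force: [-0.4, 0.1, -0.7]
width: 0.701
finger_force: 0.0
```

```bash
python3 look.py w4
python3 - <<'E'
from h import *
f=grab_frame('wrist'); cv2.imwrite('pics/w5.png',f['pixels'])
E
```

```text
[ 0.4301 -0.1986  0.2511] [-0.4393  0.0963 -0.7017] [ 0.0109 -0.0006  0.0189]
[324.8226 137.4201] [ 0.4264 -0.1284  0.125 ] dash dir deg from -x 29.57959032538239 0.010674480621247253
[325.2512 233.4201] [ 0.4301 -0.1946  0.125 ] dash dir deg from -x 26.45615017121018 0.01158898630220455
```

View pics/w5.png

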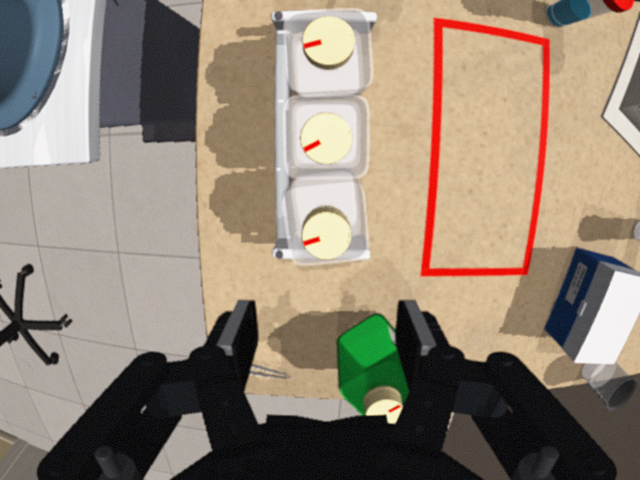

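The full wrist view shows the outer dashes, at (313,44) and (312,241), turned about 15°. The middle dash at (313,146) is at about 30°. That confirms the middle bottle is loose and the outer two are tight. Next I'll go behind the middle bottle, turn the gripper 90° and tilt it back a little.

Emit:
jog_arm:
  rows:
    - [20,-18,0,0,0,0]
    - [30,-27,0,0,0,0]
    - [19.5,-17.5,0,0,0,0]
    - [0,0,0,0,0,-0.14]
    - [0,0,0,0,0,-0.14]
    - [0,0,0,0,0,-0.14]
    - [0,0,0,0,0,-0.14]
    - [0,0,0,0,0,-0.14]
    - [0,0,0,0,0,-0.14]
    - [0,0,0,0,0,-0.14]
  jaw: 0.12

```text
time: 14.15
tool_pos: [0.3631, -0.1317, 0.2497]
orientation: [-0.827, -3.027, -0.001]
ft_force: [-1.2, 0.6, -0.2]
width: 0.118
finger_force: 0.0
```

Emit:
jog_arm:
  rows:
    - [0,0,0,0,0,-0.14]
    - [0,0,0,0,0,-0.14]
    - [0,0,0,0,0,-0.14]
    - [0,0,0,0,0,-0.14]
    - [0,0,0,0,0,-0.025]
    - [0,0,0,0,-0.1,0]
    - [0,0,0,0,-0.15,0]
    - [0,0,0,0,0,0]
    - [0,0,0,0,0,0]

```text
time: 15.05
tool_pos: [0.363, -0.132, 0.2508]
orientation: [-0.062, 2.894, 0.009]
ft_force: [0.2, 0.1, 0.1]
width: 0.12
finger_force: 0.0
```

```bash
cat >> st.py <<'E'
print(T[:3,:3])
def to(*p): print('tool-frame mm to',p,1e3*T[:3,:3].T@(np.array(p)-T[:3,3]))
to(.364,-.1325,.15); to(.364,-.1325,.066)
E
python3 st.py
```

```text
15.05 [ 0.363 -0.132  0.251] y yaw 92.44527721287602 [0.224 0.126 0.118] [-0.016  0.153  0.048] 0.12001772388792081 0.0 [-0.633 -0.189 -0.582  0.984  0.154 -0.66 ]
[[-0.969 -0.043  0.245]
 [-0.041  0.999  0.011]
 [-0.245  0.001 -0.97 ]]
tool-frame mm to (0.364, -0.1325, 0.15) [23.74  -0.617 97.949]
tool-frame mm to (0.364, -0.1325, 0.066) [ 44.313  -0.699 179.39 ]
```

Emit:
jog_arm:
  rows:
    - [5,0,20,0,0,0]
    - [8,-0.5,32,0,0,0]
    - [8,0,32,0,0,0]
    - [8,0,32,0,0,0]
    - [8,0,32,0,0,0]
    - [5,0,20,0,0,0]
    - [2.5,0,11.5,0,0,0]
    - [0,0,0,0,0,0]
    - [0,0,0,0,0,0]

```text
time: 15.95
tool_pos: [0.3669, -0.1333, 0.0667]
orientation: [-0.066, 2.892, 0.009]
ft_force: [0.2, 0.6, 0.5]
width: 0.121
finger_force: 0.0
```

```bash
python3 st.py
python3 - <<'E'
from h import *
f=grab_frame('scene'); cv2.imwrite('pics/s2.png',cv2.resize(f['pixels'][140:340,120:360],None,fx=2.5,fy=2.5))
E
```

```text
15.95 [ 0.367 -0.133  0.067] y yaw 92.61563182909183 [0.239 0.555 0.47 ] [-0.042  0.15  -0.025] 0.12100171872119708 0.0 [-0.63   0.025 -0.935  0.415  0.155 -0.66 ]
[[-0.968 -0.046  0.246]
 [-0.044  0.999  0.011]
 [-0.247  0.    -0.969]]
tool-frame mm to (0.364, -0.1325, 0.15) [-17.786   0.955 -81.439]
tool-frame mm to (0.364, -0.1325, 0.066) [ 2.94   0.94  -0.036]
```

View pics/s2.png

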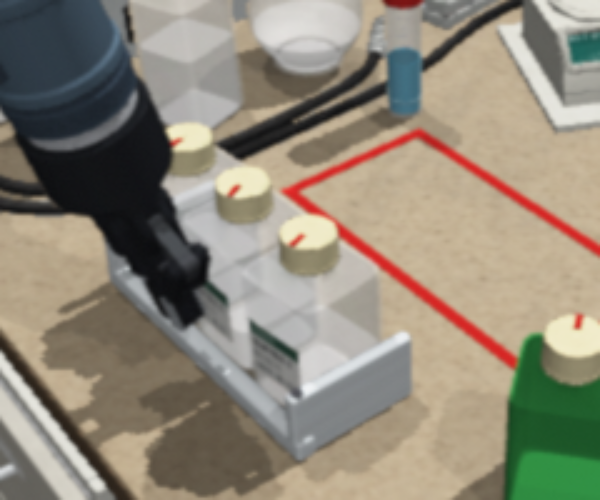

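The crop shows the shut fingers at (180,300), just behind the middle bottle at mid height. I'm pushing now.

Emit:
jog_arm:
  rows:
    - [-4,0,1,0,0,0]
    - [-4,0,1,0,0,0]
    - [-5,0,1.3,0,0,0]
    - [-6,0,1.5,0,0,0]
    - [-8,0,2,0,0,0]
    - [-8,0,2,0,0,0]
    - [-8,0,2,0,0,0]
    - [-8,0,2,0,0,0]
    - [-8,0,2,0,0,0]
    - [-8,0,2,0,0,0]

```text
time: 17.0
tool_pos: [0.435, -0.1295, 0.0666]
orientation: [-0.065, 2.891, 0.008]
ft_force: [-3.8, -1.5, 3.5]
width: 0.117
finger_force: 0.3
```

```bash
python3 st.py
python3 - <<'E'
from h import *
f=grab_frame('scene'); cv2.imwrite('pics/s3.png',cv2.resize(f['pixels'][140:340,120:360],None,fx=2.5,fy=2.5))
E
```

```text
17.0 [ 0.435 -0.13   0.067] y yaw 92.58461175839695 [-3.845 -1.535  3.517] [ 0.075  0.411 -0.078] 0.11689320397531197 0.3212552284821868 [-0.515  0.138 -0.808  0.412  0.132 -0.546]
[[-0.968 -0.045  0.247]
 [-0.044  0.999  0.011]
 [-0.247  0.    -0.969]]
tool-frame mm to (0.364, -0.1325, 0.15) [ 48.276   0.218 -98.377]
tool-frame mm to (0.364, -0.1325, 0.066) [ 69.048   0.212 -16.986]
```

View pics/s3.png

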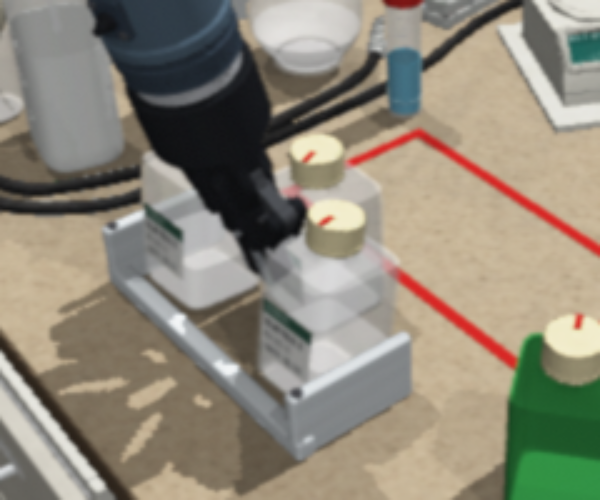

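The right tight bottle has been dragged along too: its cap went from (308,243) to (335,228). I'll stop and measure.

Run:
```python
from h import *
np.set_printoptions(precision=4,suppress=True)
f=grab_frame('top'); im=f['pixels']
for r in models.search_frame('top','mid_a'): w=toworld(f,r['position']); print(r['score'],w,px(f,w))
for r in models.search_frame('top','mark_a'): w=toworld(f,r['position']); print('mark',r['score'],w,px(f,w))
cv2.imwrite('pics/t3.png',cv2.resize(im[150:330,205:365],None,fx=4,fy=3.33,interpolation=cv2.INTER_CUBIC)[:599])
```

```text
0.92 [ 0.4902 -0.3546  0.0961] (np.float64(404.18295327462255), np.float64(256.27736442001867))
0.83 [ 0.4876 -0.1302  0.0953] (np.float64(276.56912263714986), np.float64(259.8158645136004))
0.76 [ 0.4424 -0.0571  0.0984] (np.float64(234.98036292548397), np.float64(286.3082433831001))
0.64 [ 0.455  -0.2018  0.1043] (np.float64(317.45303020036636), np.float64(277.84069926288703))
mark 0.87 [ 0.4376 -0.0624  0.1278] (np.float64(235.01954326828513), np.float64(289.8097629243417))
mark 0.6 [ 0.4809 -0.1296  0.1252] (np.float64(274.5964857883199), np.float64(263.54055677626934))
mark 0.57 [ 0.4849 -0.359   0.1192] (np.float64(409.11508369548653), np.float64(259.03173427529146))
mark 0.54 [ 0.4508 -0.1993  0.1304] (np.float64(315.835246140482), np.float64(280.7170305962645))
```

View pics/t3.png

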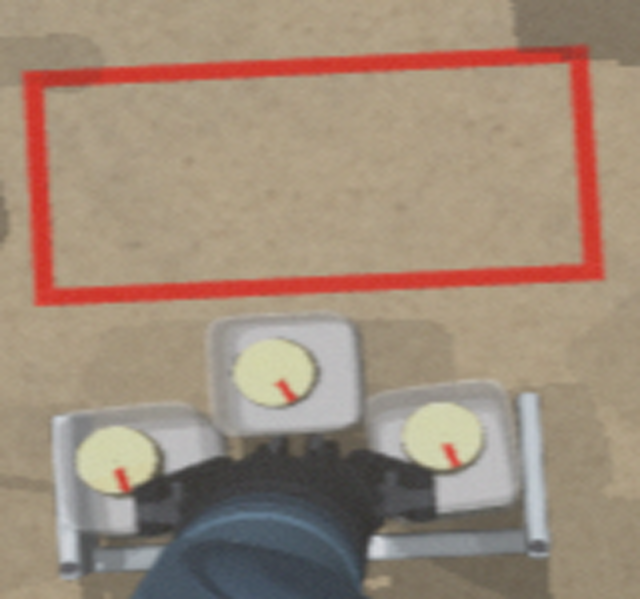

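The splayed linkages are pushing both neighbours forward, about 17 mm on the left and 22 mm on the right. I'll back straight out, drag the tight bottles back by their caps, then drag the loose one out by its cap.

Emit:
jog_arm:
  rows:
    - [4,0,-1,0,0,0]
    - [8,0,-2,0,0,0]
    - [10,0,-2.5,0,0,0]
    - [10,0,-2.5,0,0,0]
    - [10,0,-2.5,0,0,0]
    - [10,0,-2.5,0,0,0]
    - [10,0,-2.5,0,0,0]
    - [5,0,-1.5,0,0,0]
    - [-5,0,-20,0,0,0]
    - [-8,0,-32,0,0,0]

```text
time: 18.2
tool_pos: [0.3629, -0.1315, 0.119]
orientation: [-0.064, 2.895, 0.013]
ft_force: [0.6, -0.2, -0.1]
width: 0.12
finger_force: 0.0
```

Emit:
jog_arm:
  rows:
    - [-8,0,-32,0,0,0]
    - [-8,0,-32,0,0,0]
    - [-8,0,-32,0,0,0]
    - [-5,0,-22,0,0,0]
    - [0,0,0,0,0.1,0]
    - [0,0,0,0,0.147,0]
    - [0,0,0,0,0,0.14]
    - [0,0,0,0,0,0.14]
    - [0,0,0,0,0,0.14]
    - [0,0,0,0,0,0.14]
  jaw: 0.7

```text
time: 19.2
tool_pos: [0.364, -0.1327, 0.2415]
orientation: [0.807, 3.033, 0.002]
ft_force: [0.0, 0.4, 0.2]
width: 0.702
finger_force: 0.0
```

Emit:
jog_arm:
  rows:
    - [0,0,0,0,0,0.14]
    - [0,0,0,0,0,0.14]
    - [0,0,0,0,0,0.14]
    - [0,0,0,0,0,0.14]
    - [0,0,0,0,0,0.14]
    - [0,0,0,0,0,0.14]
    - [0,0,0,0,0,0.14]
    - [0,0,0,0,0,0.025]
    - [0,0,0,0,0,0]
    - [0,0,0,0,0,0]

```text
time: 20.2
tool_pos: [0.3639, -0.1328, 0.2416]
orientation: [2.161, 2.278, 0.004]
ft_force: [0.4, 0.5, -0.0]
width: 0.699
finger_force: 0.0
```

```bash
cat > meas.py <<'E'
from h import *
np.set_printoptions(precision=4,suppress=True)
def circ(f,im,x0,x1,y0,y1,conv):
    b,g,r=[im[...,i].astype(int) for i in range(3)]
    hsv=cv2.cvtColor(im,cv2.COLOR_BGR2HSV)
    m=((r>195)&(g>185)&(r-b>40)&(hsv[...,0]>22)&(hsv[...,0]<35)).astype(np.uint8)
    k=np.zeros_like(m);k[y0:y1,x0:x1]=1
    m=cv2.morphologyEx(m*k,cv2.MORPH_CLOSE,np.ones((7,7),np.uint8)); m=cv2.morphologyEx(m,cv2.MORPH_OPEN,np.ones((5,5),np.uint8))
    n,l,st,ce=cv2.connectedComponentsWithStats(m)
    for i in range(1,n):
        if st[i,4]>90: print(st[i],ce[i],conv(*ce[i]))
s,T=tool(); print(s['tool_pos'],T[:3,1])
f=grab_frame('top'); circ(f,f['pixels'],215,345,170,320,lambda u,v:pix2w(f,u,v,.125))
g=grab_frame('wrist'); circ(g,g['pixels'],260,460,40,400,lambda u,v:wpix2w(g,T,u,v,.125))
cv2.imwrite('pics/w6.png',g['pixels'])
cv2.imwrite('pics/t4.png',cv2.resize(f['pixels'][150:330,205:365],None,fx=3.3,fy=3.3,interpolation=cv2.INTER_CUBIC)[:599])
E
python3 meas.py
```

```text
[ 0.3639 -0.1328  0.2416] [0.9986 0.0528 0.0031]
[398 127  38  42 865] [418.3376 147.6035] [ 0.4215 -0.0643  0.125 ]
```

View pics/w6.png

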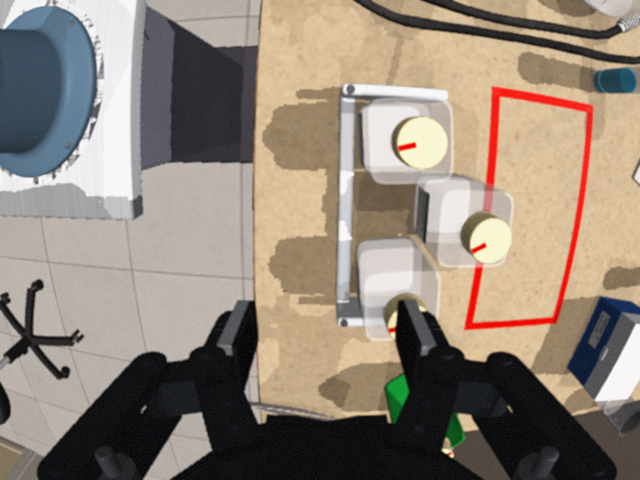

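The wrist view shows the left cap at (420,142), the middle one at (487,240) and the right one at about (406,316). That was my last picture, so I go on with numbers only.

Run:
```python
from h import *
np.set_printoptions(precision=4,suppress=True)
s,T=tool(); g=grab_frame('wrist')
for u,v in [(420,142),(487,240),(406,316)]: print(wpix2w(g,T,u,v,.125))
f=grab_frame('top'); im=f['pixels']
for r in models.search_frame('top','mid_a'): w=toworld(f,r['position']); print(r['score'],w,px(f,w))
# circle match on yellow-ness (r+g-2b)
y=cv2.GaussianBlur((im[...,2].astype(np.float32)+im[...,1]-2*im[...,0]),(3,3),0)
up=cv2.resize(y[200:320,215:345],None,fx=4,fy=4,interpolation=cv2.INTER_CUBIC)
R=18/1.713*4; k=int(R*1.5); yy,xx=np.mgrid[-k:k+1,-k:k+1]; d=np.hypot(xx,yy); ker=np.where(d<R,1/(d<R).sum(),np.where(d<R*1.3,-1/((d>=R)&(d<R*1.3)).sum(),0)).astype(np.float32)
sc=cv2.filter2D(up,-1,ker)
for i in range(4):
    _,mx,_,p=cv2.minMaxLoc(sc); u,v=215+(p[0]+.5)/4-.5,200+(p[1]+.5)/4-.5; print('top',mx,u,v,pix2w(f,u,v,.125)); cv2.circle(sc,p,60,-999,-1)
```

```text
[ 0.4224 -0.0605  0.125 ]
[ 0.481  -0.1245  0.125 ]
[ 0.4277 -0.1871  0.125 ]
0.88 [ 0.4272 -0.0688  0.0958] (np.float64(241.92799886086647), np.float64(294.82705986766604))
0.87 [ 0.4895 -0.3523  0.0951] (np.float64(402.78435969861135), np.float64(256.7170058106471))
0.82 [ 0.4337 -0.1899  0.0959] (np.float64(310.89627231066095), np.float64(290.0783730904981))
0.62 [ 0.4867 -0.1328  0.0931] (np.float64(278.1426383078427), np.float64(260.3379368451187))
top 96.2688217163086 283.875 319.375 [ 0.3864 -0.1442  0.125 ]
top 83.29734802246094 305.375 283.375 [ 0.4464 -0.1814  0.125 ]
top 82.65132904052734 227.375 225.125 [ 0.5477 -0.0496  0.125 ]
top 82.60282897949219 234.375 297.875 [ 0.4238 -0.0607  0.125 ]
```

Emit:
jog_arm:
  rows:
    - [0,20,0,0,0,0]
    - [0,35,0,0,0,0]
    - [0,35,0,0,0,0]
    - [-0.5,30.5,0,0,0,0]
    - [0,0,0,0,0,0]
    - [0,0,0,0,0,0]

```text
time: 21.05
tool_pos: [0.4843, -0.1269, 0.2416]
orientation: [2.162, 2.278, 0.003]
ft_force: [0.3, -0.3, 0.1]
width: 0.699
finger_force: 0.0
```

```bash
cat > cap.py <<'E'
from h import *
np.set_printoptions(precision=4,suppress=True)
s,T=tool(); g=grab_frame('wrist'); im=g['pixels']; print(s['tool_pos'])
b,gg,r=[im[...,i].astype(int) for i in range(3)]
red=((r-gg>80)&(r-b>80)).astype(np.uint8); cream=((r>200)&(gg>195)&(b<gg-15)).astype(np.uint8)
n,l,st,ce=cv2.connectedComponentsWithStats(cv2.morphologyEx(cream,cv2.MORPH_OPEN,np.ones((5,5),np.uint8)))
for i in range(1,n):
  if 500<st[i,4]<4000 and 180<ce[i][0]<460:
    x,y,w,h,_=st[i]; u,v=x+w/2-.5,y+h/2-.5; print(st[i],wpix2w(g,T,u,v,.125),'red px',red[y:y+h,x:x+w].sum())
M=T@g['mount']
for q in models.search_frame('wrist','mark_a'): print('mark',q['score'],(M@np.r_[q['position'],1])[:3])
E
python3 cap.py
```

```text
[ 0.4843 -0.1269  0.2416]
[ 214  116   51   52 1977] [ 0.4254 -0.0606  0.125 ] red px 100
[ 302  217   51   48 1795] [ 0.4857 -0.1249  0.125 ] red px 91
mark 0.74 [ 0.4431 -0.1877  0.1221]
mark 0.73 [ 0.4822 -0.1248  0.1268]
mark 0.6 [ 0.4266 -0.0596  0.1244]
```

Emit:
jog_arm:
  rows:
    - [0,1,20,0,0,0]
    - [0,0,30,0,0,0]
    - [0,0,30,0,0,0]
    - [0,0,20,0,0,0]
    - [0,0,10,0,0,0]
    - [0,0,0,0,0,0]
    - [0,0,0,0,0,0]

```text
time: 21.85
tool_pos: [0.4858, -0.1273, 0.133]
orientation: [2.162, 2.275, 0.004]
ft_force: [0.2, -0.4, -0.2]
width: 0.7
finger_force: 0.0
```

Emit:
jog_arm:
  rows:
    - [0,0,0,0,0,0]
    - [0,0,0,0,0,0]
    - [0,0,0,0,0,0]
    - [0,0,0,0,0,0]
    - [0,0,0,0,0,0]
  jaw: 0.3
  force: 40

```text
time: 22.35
tool_pos: [0.4864, -0.1274, 0.1335]
orientation: [2.161, 2.274, 0.004]
ft_force: [-2.0, 0.4, 5.8]
width: 0.4
finger_force: 39.4
```

```bash
python3 st.py
```

```text
22.35 [ 0.486 -0.127  0.134] y yaw 2.923792138131884 [-2.023  0.444  5.793] [0.009 0.335 0.045] 0.40017018271760574 39.438942074775696 [-0.383  0.298 -0.346  0.921  0.001  1.137]
[[-0.051  0.999  0.005]
 [ 0.999  0.051 -0.001]
 [-0.001  0.005 -1.   ]]
tool-frame mm to (0.364, -0.1325, 0.15) [   1.177 -122.464  -17.075]
tool-frame mm to (0.364, -0.1325, 0.066) [   1.287 -122.885   66.924]
```

Emit:
jog_arm:
  rows:
    - [0,4,0.1,0,0,0]
    - [0,8,0.1,0,0,0]
    - [0,12,0.1,0,0,0]
    - [0,12,0.1,0,0,0]
    - [0,12,0.1,0,0,0]
    - [0,12,0.1,0,0,0]
    - [0,12,0.1,0,0,0]
    - [0,0,0,0,0,0]

```text
time: 23.15
tool_pos: [0.5592, -0.124, 0.134]
orientation: [2.16, 2.274, 0.004]
ft_force: [-2.4, 0.9, 11.3]
width: 0.398
finger_force: 42.3
```

Emit:
jog_arm:
  rows:
    - [0,8,0,0,0,0]
    - [0,12,0.1,0,0,0]
    - [0,12,0.1,0,0,0]
    - [0,7,0,0,0,0]
    - [0,4,0,0,0,0]
    - [0,0,0,0,0,0]
    - [0,0,0,0,0,0]

```text
time: 23.85
tool_pos: [0.6009, -0.1218, 0.1339]
orientation: [2.161, 2.274, 0.003]
ft_force: [-2.9, -0.1, 10.1]
width: 0.398
finger_force: 42.1
```

```bash
python3 st.py
```

```text
23.85 [ 0.601 -0.122  0.134] y yaw 2.917713624928374 [-2.909 -0.059 10.062] [-0.05   1.362  0.041] 0.39779394300093507 42.06576883792877 [-0.303  0.504 -0.029  1.034 -0.     1.217]
[[-0.051  0.999  0.005]
 [ 0.999  0.051 -0.002]
 [-0.002  0.004 -1.   ]]
tool-frame mm to (0.364, -0.1325, 0.15) [   1.311 -237.069  -17.104]
tool-frame mm to (0.364, -0.1325, 0.066) [   1.484 -237.439   66.895]
```

Emit:
jog_arm:
  rows:
    - [0,0,0,0,0,0]
    - [0,0,0,0,0,0]
    - [0,0,0,0,0,0]
    - [0,0,0,0,0,0]
    - [0,0,-10,0,0,0]
    - [0,0,-30,0,0,0]
    - [0,0,-40,0,0,0]
    - [0,0,-37,0,0,0]
    - [0,0,0,0,0,0]
    - [0,0,0,0,0,0]
  jaw: 0.7

```text
time: 24.85
tool_pos: [0.6011, -0.1214, 0.2503]
orientation: [2.16, 2.274, 0.006]
ft_force: [0.2, 1.1, -0.9]
width: 0.702
finger_force: 0.0
```

```bash
python3 cap.py
```

```text
[ 0.6011 -0.1214  0.2503]
[ 304  213   48   46 1668] [ 0.6035 -0.1188  0.125 ] red px 86
mark 0.87 [ 0.4377 -0.1898  0.1197]
mark 0.78 [ 0.4325 -0.0591  0.1211]
mark 0.65 [ 0.6024 -0.1183  0.1308]
mark 0.56 [ 0.4814 -0.3498  0.1266]
```

Emit:
jog_arm:
  rows:
    - [-15,-30,0,0,0,0]
    - [-15,-38,0,0,0,0]
    - [-15,-38,0,0,0,0]
    - [-15,-38,0,0,0,0]
    - [-4,-31,0,0,0,0]
    - [0,0,0,0,0,0]
    - [0,0,0,0,0,0]

```text
time: 25.65
tool_pos: [0.4279, -0.1937, 0.247]
orientation: [2.165, 2.276, 0.004]
ft_force: [0.3, -0.4, 0.2]
width: 0.698
finger_force: 0.0
```

```bash
python3 cap.py
python3 - <<'E'
from h import *
f=grab_frame('scene')
for r in models.search_frame('scene','mid_a'): print(r['score'],toworld(f,r['position']))
E
```

```text
[ 0.4279 -0.1937  0.247 ]
[ 304   20   53   50 1941] [ 0.4248 -0.0612  0.125 ] red px 102
[ 307  219   49   48 1755] [ 0.4323 -0.1947  0.125 ] red px 86
mark 0.83 [ 0.4895 -0.344   0.1223]
mark 0.78 [ 0.4347 -0.1936  0.1252]
mark 0.7 [ 0.4254 -0.0628  0.1238]
mark 0.69 [ 0.5951 -0.1188  0.1294]
0.94 [ 0.41274651 -0.08715793  0.07429892]
0.87 [ 0.58729352 -0.14034998  0.07052079]
0.76 [ 0.41589039 -0.21268935  0.08662239]
0.73 [ 0.47174878 -0.37728689  0.08724841]
```

Run:
```python
from h import *
s,T=tool(); g=grab_frame('wrist'); im=g['pixels'].astype(int); b,gg,r=im[...,0],im[...,1],im[...,2]
def ang(conv,red,C,box):
    x,y,w,h=box; ys,xs=np.where(red[y:y+h,x:x+w]); P=np.array([conv(u+x,v+y) for u,v in zip(xs,ys)])[:,:2]
    vx,vy,_,_=cv2.fitLine(P.astype(np.float32),cv2.DIST_L2,0,.01,.01).ravel(); d=P.mean(0)-C[:2]
    if vx*d[0]+vy*d[1]<0: vx,vy=-vx,-vy
    print(len(P),'line deg',np.degrees(np.arctan2(-vy,-vx)),'centre-based',np.degrees(np.arctan2(-d[1],-d[0])))
red=(r-gg>60)&(r-b>60); c=lambda u,v:wpix2w(g,T,u,v,.125)
ang(c,red,[.4248,-.0612],(304,20,53,50)); ang(c,red,[.4323,-.1947],(307,219,49,48))
f=grab_frame('top'); im=f['pixels'].astype(int); red=(im[...,2]-im[...,1]>40)&(im[...,2]-im[...,0]>40)
u,v=px(f,np.array([.6025,-.1215,.125])); ang(lambda a,b:pix2w(f,a,b,.125),red,pix2w(f,u,v,.125),(int(u)-9,int(v)-9,19,19)); print(u,v)
```

```text
99 line deg 18.491093 centre-based 16.70135124110729
86 line deg 19.798035 centre-based 19.92628271425593
22 line deg 29.848307 centre-based 25.307485460075558
269.0976465705669 192.54168268397032
```

```bash
python3 -c "
from plant import env; print(env.hand_in())"
```

```text
the job is handed in; nothing more can be done
None
```

I handed the job in; no verdict came back. All three caps were twisted: the middle one was loose, and its bottle now stands in the rework area. The outer two were tight; my first push carried them about 20 mm (roughly 22 mm on the right) before I backed out, and they now measure within about 10 mm of where they started.

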